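Load the red brake valve into the test bench's clamp slide

ROBOT

A 7-joint arm with a two-finger parallel gripper is mounted at the origin on the work surface. World frame = base frame: x ahead of the robot, y to its left, z up, the work surface at z = 0. Lengths are in m, angles in rad, forces in N, time in s.
With the tool pointing down it reaches from about 0.4 to 0.85 m from the base axis. Payload 4.5 kg.
Tool frame: the origin (TCP) lies between the finger pads; the fingertips stand robot.tcp_to_tips ahead of it and the grasp point (between the pads) lies 6 mm ahead of it (robot.tcp_to_tips is the distance from the TCP to the fingertips, in m); z points along the fingers, y is the line along which they close (so a half turn about z gives the same grasp; the last joint's range is limited). The gripper opens to 88 mm and grips with 3 to 60 N. Pads are 18 mm wide; open, the fingers measure 123 mm over their backs; the gripper's body (75 mm by 187 mm) begins 45 mm behind the grasp point.
Start: joints at [1.252, 0.689, -0.195, 1.565, 0.157, 0.902, -0.215], TCP at [0.216, -0.587, 0.264] pointing down, gripper open.
Joint ranges: [-3.01, 3.01], [-0.46, 2.08], [-1.47, 1.51], [0.13, 2.56], [-1, 4.14], [0.04, 2.09], [-2.66, 2.66]. Speed limits (rad/s): [2.57, 2.57, 3.14, 3.14, 3.14, 3.14, 3.14].

INTERFACE

Orientations are given as a rotation vector (axis times angle).
In Python, from station import robot gives the robot as it stands.
- The arm moves only by the shell command python3 -m pendant 'ROWS' [FORCE]. ROWS is a JSON object of lists of equal length, an entry for each row: "jaw": the finger opening in mm, from 0 to 88.1; "xyz": the shift along the tool's x, y, z in units of 40 mm (1.0 is 40 mm), a list of three; "delta_rot": the turn, a rotation vector about the tool's x, y, z in degrees, a list of three. In form: {"jaw": [jaw, ...], "xyz": [[dx, dy, dz], ...], "delta_rot": [[rx, ry, rz], ...]}. A call has 1 to 20 rows; each row shifts and turns the commanded pose from where the row before left it, along the tool's axes as they then stand; what a row does not reach is not made up. A row lasts 1/8 s, in which the tool goes at most 62.5 mm and 10.7 degrees, less where a joint would pass 70% of its speed; a pose out of reach is approached as far as the arm can. A call is refused whole if a number of a shift passes 1 or a number of a turn 10.7, either way. A call with a gripper value outside its range is refused whole. The fingers move at their own pace and stop on an object; FORCE is the grip in N (left out, the last holds). Time passes only in rows, so rows that do not move let the fingers close. It gives the time, the measured TCP pose, the force, the opening and the grip force at its end, in the units of the state.
- robot.get_state(): the state, without advancing time (a new reading comes with each control period).
- robot.grab_frame(name): name is "side" or "top" or "wrist"; returns the picture (384x512x3 uint8, blue, green, red); there is no depth.
- robot.calibration(name): a dict with "camera_matrix" (3x3 intrinsics, pixels), "eye" and "rotation" of the camera in the world. Camera axes: x right, y up, looking along -z (the intrinsics and any distortion apply to the point x, -y, -z); pixel columns grow to the right and rows downward; lengths in m; the calibration is good to about 2 mm. A picture is of the moment at which its call begins: read the wrist's pose just before it. calibration takes no time and is no camera call; for the wrist camera it gives the pose at the moment of the call.
- robot.sign_off(): hands the job in; it is judged then, once.
The state is a dict: "t": time; "joint_pos": joint angles; "joint_velocities": joint speeds; "joint_torque": joint torques, N m; "eef_pos": TCP position; "tool_rot": TCP orientation; "contact_force": force on the tool from outside, world axes, zero at the start; "torque": the same for the moment, N m; "finger_gap": finger opening in m; "grasp_force": force on a finger pad.
Only numpy, scipy, OpenCV 4.12 (cv2) and the standard library are available. Lean on these libraries where they do the work, as an engineer would, in place of code of your own. Each camera call takes 0.05 s, during which the arm holds its last target. There are 200 camera calls.

TASK

Load the red brake valve with the orange cap into the blue clamp slide for its test: set it down on the bench in front of the slide's open mouth, tapered nose first, then push it in between the guides, past the sprung side ball, until it is fully home against the end stop and the ball has clicked into its notch. Let go, and leave the blue valve, the jar and the brass fitting where they stand.

Things in the scene. Friction and masses are not known exactly. Their poses are not given: they have to be found in the camera images.
- valve_mid (a point): The red brake valve, loose, 0.4 to 0.8 kg, upright, 78 mm tall. This point is its centre, 39 mm above its underside; x points to its tapered nose, z up. Orange block cap, 44 mm along x by 30 mm along y (grip across the 30), centred over this point at 44 to 78 mm height. Below it a red round body 38 mm across, then the flange. Its nose starts within 60 degrees of the slide's x.
- valve_tail (a point): Middle of the red valve's square tail face, 8 mm above its underside, 55 mm behind its centre; axes as valve_mid. Its aluminium flange is 16 mm thick, 56 mm wide and runs 100 mm from here to the nose, 45 mm ahead of the centre; the last 25 mm taper to 38 mm wide. An 8 mm deep notch in each long side lies abreast of the centre (9 mm behind to 7 mm ahead).
- other_valve_mid (a point): A second valve of the same shape with a blue body and white cap (bystander, 78 mm tall). The point is its centre, 39 mm above its underside. Red and blue valve may have swapped sides.
- jar_mid (a point): A jar 66 mm across and 70 mm tall (bystander). The point is its centre, 35 mm above its underside.
- fitting_mid (a point): A brass fitting 40 mm across and 45 mm tall (bystander). The point is its centre, 22.5 mm above its underside.
- dock: The clamp slide, blue and steel, fixed on the bench at a place and yaw that vary. Origin on the bench surface; x is the direction of insertion, z up. A valve fully home has its centre 39 mm above this origin, its x along this x, its nose on the end stop (face 45 mm past the origin, 26 mm tall). The valve slides on the bench itself. About 90 mm wide, ball housing out to 66 mm at +y.
- dock_mouth (a point): Middle of the slide's open mouth on the bench, 40 mm before (-x of) the dock origin, axes as dock. The mouth is 78 mm wide and narrows within 18 mm to two parallel rails 58.4 mm apart. Lips overhang the rails by 7 mm at 18.5 to 23.5 mm height, above the flange: the valve can only slide in from here. When it is home, 15 mm of its tail stands out. Pushing takes about 5 to 15 N.
- ball (a joint): The sprung steel ball (20 mm) in the slide's +y rail, abreast of the dock origin: metres that it is pressed back. 0 when free (standing about 10 mm out of the rail's inner face), about 0.007 while it rides on the valve's side, about 0.002 to 0.0045 when it has clicked into the notch. Spring 800 N/m; once clicked the valve resists about 6 N of pull.
Not all that is in view belongs to the job. What is shaped like the part that bears valve_mid but purple is not meant. Leave any purple look-alike of the dock alone.

How it is judged:
On the way:
1. the red valve stands flat at the slide's mouth or between its guides, nose first and in line with them, not yet home (x of valve_mid in the frame of dock between -0.1 and -0.009 m and y of valve_mid in the frame of dock between -0.015 and 0.015 m and height (world z) of valve_mid below 0.043 m and angle between the x axis of valve_mid and the x axis of dock, either way round below 0.25 rad), for 0.05 s.
At the end, for the whole second after the job is handed in: The red valve stands upright (within 0.06 rad) in the clamp slide, fully home against the end stop (within 3 mm), in line with the guides (4 mm, 0.08 rad), with the ball sprung into its notch (pressed back 1 to 5.6 mm). The blue valve, jar and fitting are within 30 mm of where they started (x of valve_mid in the frame of dock between -0.003 and 0.003 m and y of valve_mid in the frame of dock between -0.004 and 0.004 m and height (world z) of valve_mid between 0.035 and 0.043 m and angle between valve_mid's own z axis and vertical below 0.06 rad and angle between the x axis of valve_mid and the x axis of dock, either way round below 0.08 rad and value of joint ball between 0.001 and 0.0056 m and distance of each of other_valve_mid, jar_mid, fitting_mid from where it was at the start of the episode below 0.03 m); the robot touches nothing.
It fails at once if a bystander (blue valve, jar or brass fitting) is knocked more than 30 mm from its place or tipped over (distance of any of other_valve_mid, jar_mid, fitting_mid from where it was at the start of the episode above 0.03 m or angle between any of other_valve_mid, jar_mid, fitting_mid's own z axis and vertical above 0.5 rad).
It also fails if it takes over 51 s, if anything falls off the work surface, if the arm or the gripper's body presses on something with over 40 N, if the wrist force passes 120 N, or if a joint passes its speed limit or range.

## Working session

There is one attempt and no reset: what is moved stays moved. The work goes in short steps, Python scripts to look and compute and a shell command to move; the robot and the scene stay as the last step left them, time stands still between calls to the robot, and variables do not carry over. Pictures are saved under pics/ and viewed, at most 10 in all, crops included, and the job is handed in when it is done.

```bash
mkdir -p pics
python3 - <<'E'
from station import robot
import cv2,numpy as np
s=robot.get_state();print(s['t'],s['eef_pos'],s['tool_rot'],s['finger_gap'],robot.tcp_to_tips)
for n in("top","side"):
    c=robot.calibration(n);print(n,c)
    cv2.imwrite(f'pics/{n}0.png',robot.grab_frame(n))
E
```

```text
0.0 [ 0.21569584 -0.58598311  0.26291602] [-3.09109352e+00 -5.51087057e-01  6.85717829e-04] 0.08793825798895046 0.025
top {'camera_matrix': array([[353.50844421,   0.        , 258.88256186],
       [  0.        , 353.50844421, 192.47971161],
       [  0.        ,   0.        ,   1.        ]]), 'eye': array([ 0.47301887, -0.01123716,  0.85015897]), 'rotation': array([ 0.1186244 , -0.05315721, -1.54403844])}
side {'camera_matrix': array([[460.26255852,   0.        , 256.63729332],
       [  0.        , 460.26255852, 203.39693821],
       [  0.        ,   0.        ,   1.        ]]), 'eye': array([ 0.43486787, -0.66812908,  0.77214027]), 'rotation': array([ 0.76615287, -0.07292099, -0.18556208])}
```

View pics/top0.png

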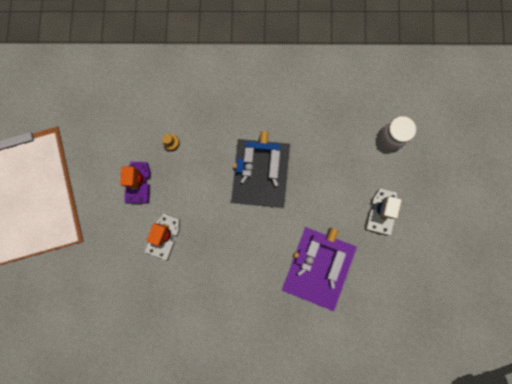

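View pics/side0.png

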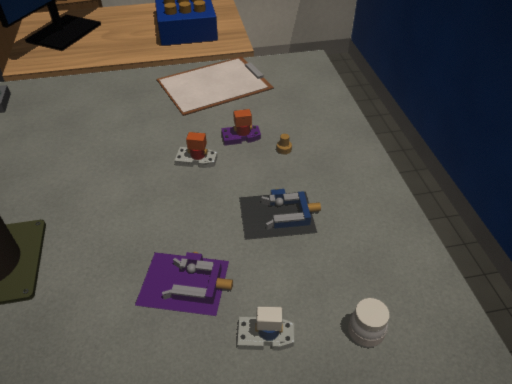

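Top view: the blue dock is at about (262,168), its mouth toward image bottom. The red valve is at (162,238) with its orange cap at (158,235). The blue valve is at (384,212), the jar at (402,130), the fitting at (171,142), and the purple look-alikes at (137,183) and (320,268). I'll zoom in on the first two.

```bash
cat > h.py <<'E'
import numpy as np,cv2
from station import robot
from scipy.spatial.transform import Rotation as R
def ray(c,px,z):
    K=c['camera_matrix'];px=np.atleast_2d(px).astype(float)
    d=np.c_[(px-K[:2,2])/K[0,0],np.ones(len(px))]*[1,-1,-1]
    d=R.from_rotvec(c['rotation']).apply(d);e=np.array(c['eye'])
    return e+d*((z-e[2])/d[:,2])[:,None]
def proj(c,P):
    q=R.from_rotvec(c['rotation']).inv().apply(np.atleast_2d(P)-c['eye'])*[1,-1,-1]
    return q[:,:2]/q[:,2:]*c['camera_matrix'][0,0]+c['camera_matrix'][:2,2]
E
python3 - <<'E'
from h import *
im=cv2.imread('pics/top0.png')
a=cv2.resize(im[205:265,130:190],(390,390),interpolation=cv2.INTER_CUBIC)
b=cv2.resize(im[125:213,220:308],(390,390),interpolation=cv2.INTER_CUBIC)
cv2.imwrite('pics/crop1.png',np.hstack([a,b]))
c=robot.calibration('top')
print(ray(c,[[172,217],[158,257]],.016))
h=cv2.cvtColor(im,cv2.COLOR_BGR2HSV)
m=cv2.inRange(h,(3,150,150),(16,255,255));n,_,st,ce=cv2.connectedComponentsWithStats(m)
for i in range(1,n):
    if st[i,4]>15:print(st[i],ce[i],ray(c,ce[i],.075))
E
```

```text
[[0.50113197 0.23039027 0.016     ]
 [0.40630269 0.2585997  0.016     ]]
[120 167  14  18 221] [126.53393665 175.42986425] [[0.58997961 0.32196142 0.075     ]]
[147 224  18  21 243] [155.3744856  233.83539095] [[0.46116654 0.24833867 0.075     ]]
```

View pics/crop1.png

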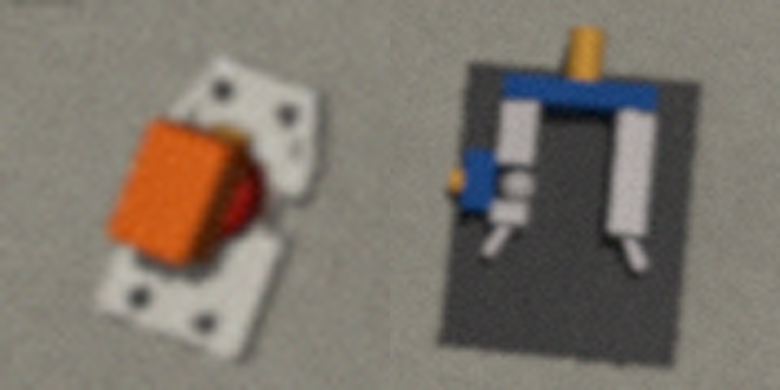

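The crop shows the nose of the red valve at top right, with nose corners at about (225,60) and (320,92) and tail corners at (100,310) and (240,358). The dock rails open downward in the picture, with lip inner edges at x≈535 and 612 in the crop.

```bash
cat >> h.py <<'E'
def state():
    s=robot.get_state();return s,np.array(s['eef_pos']),R.from_rotvec(s['tool_rot'])
def yaw(v):return np.degrees(np.arctan2(v[1],v[0]))
def tool(): # commanded-ish pose summary
    s,p,r=state();M=r.as_matrix();print('t',s['t'],'p',p.round(4),'yaw_x',yaw(M[:,0]).round(2),'tilt',M[:2,2].round(4),'gap',s['finger_gap'],'F',np.round(s['contact_force'],1));return p,M
E
python3 - <<'E'
from h import *
c=robot.calibration('top')
A=lambda u,v:[130+u/6.5-.5,205+v/6.5-.5]
B=lambda u,v:[220+(u-390)/4.43-.5,125+v/4.43-.5]
N=ray(c,[A(225,60),A(320,92),A(100,310),A(240,358)],.016)
nose=N[:2].mean(0);tail=N[2:].mean(0);d=nose-tail
print('valve',nose,tail,np.linalg.norm(d),yaw(d));d/=np.linalg.norm(d);print('mid',tail+d*.055,nose-d*.045)
L=ray(c,[B(538,103),B(528,222),B(615,110),B(607,235),B(500,100),B(655,112),B(505,72),B(658,87)],.0235);print(L.round(4))
print(yaw(L[0]-L[1]),yaw(L[2]-L[3]),yaw(L[6]-L[7])-90)
print('ball',ray(c,[B(515,184)],.012))
p,M=tool();print(M.round(3));w=robot.calibration('wrist');print(w, M.T@(w['eye']-p))
E
```

```text
valve [0.50302454 0.23191255 0.016     ] [0.40874331 0.2644105  0.016     ] 0.09972496338150172 -19.018642807161886
mid [0.460741   0.24648733 0.016     ] [0.46048098 0.24657696 0.016     ]
[[ 6.709e-01  4.180e-02  2.350e-02]
 [ 6.059e-01  4.530e-02  2.350e-02]
 [ 6.678e-01  2.000e-04  2.350e-02]
 [ 5.997e-01  2.900e-03  2.350e-02]
 [ 6.722e-01  6.240e-02  2.350e-02]
 [ 6.671e-01 -2.130e-02  2.350e-02]
 [ 6.877e-01  6.020e-02  2.350e-02]
 [ 6.808e-01 -2.260e-02  2.350e-02]]
-3.062291096419969 -2.2436333888810696 -4.757174936082748
ball [[0.62848106 0.05378832 0.012     ]]
t 0.1 p [ 0.2157 -0.586   0.263 ] yaw_x 20.22 tilt [-0.0007  0.0015] gap 0.08817312779266546 F [-0.2 -0.2 -0.2]
[[ 0.938  0.346 -0.001]
 [ 0.346 -0.938  0.001]
 [-0.    -0.002 -1.   ]]
{'camera_matrix': array([[271.97390736,   0.        , 253.28777044],
       [  0.        , 271.97390736, 192.39487643],
       [  0.        ,   0.        ,   1.        ]]), 'eye': array([ 0.28454375, -0.56048577,  0.38324695]), 'rotation': array([-0.24814767,  0.17496994, -1.20884792])} [ 0.07339388 -0.00039885 -0.12024374]
```

```bash
python3 -m pendant '{"jaw":[88,88,88,88,88,88,88,88,88,88,88,88,88,88,88,88,88,88,88,88],"xyz":[[0.92,-0.82,0],[0.92,-0.82,0],[0.92,-0.82,0],[0.92,-0.82,0],[0.92,-0.82,0],[0.92,-0.82,0],[0.92,-0.82,0],[0.92,-0.82,0],[0.92,-0.82,0],[0.92,-0.82,0],[0.37,-0.92,0],[0.37,-0.92,0],[0.37,-0.92,0],[0.37,-0.92,0],[0.37,-0.92,0],[0.37,-0.92,0],[0.37,-0.92,0],[0.37,-0.92,0],[0.37,-0.92,0],[0.37,-0.92,0]],"delta_rot":[[0,0,0],[0,0,0],[0,0,0],[0,0,0],[0,0,0],[0,0,0],[0,0,0],[0,0,0],[0,0,0],[0,0,0],[0,0,0],[0,0,0],[0,0,0],[0,0,0],[0,0,0],[0,0,0],[0,0,0],[0,0,0],[0,0,0],[0,0,0]]}'; python3 -c "
from h import *
p,M=tool();print(state()[0]['joint_pos'].round(2) if hasattr(state()[0]['joint_pos'],'round') else state()[0]['joint_pos'])"
```

```text
t: 2.6
eef_pos: [0.4595, 0.2461, 0.2634]
tool_rot: [3.092, 0.551, -0.001]
contact_force: [0.2, 0.9, -0.4]
finger_gap: 0.0878
grasp_force: 0.0
t 2.6 p [0.4595 0.2461 0.2634] yaw_x 20.22 tilt [-0.0004 -0.0005] gap 0.0878273637978115 F [ 0.2  0.9 -0.4]
[-0.52  0.55 -0.09  1.88  0.07  0.71 -1.87]
```

```bash
python3 -m pendant '{"jaw":[88,88,88,88,88],"xyz":[[0,0,0.5],[0,0,0.5],[0,0,0.5],[0,0,0.5],[0,0,0]],"delta_rot":[[0,0,9.8],[0,0,9.8],[0,0,9.8],[0,0,9.8],[0,0,0]]}'; python3 -c "
from h import *
p,M=tool();print(np.round(state()[0]['joint_pos'],2))
c=robot.calibration('wrist');im=robot.grab_frame('wrist');cv2.imwrite('pics/w1.png',im);np.save('w1.npy',c,allow_pickle=True);print(c)"
```

```text
t: 3.22
eef_pos: [0.4586, 0.2445, 0.1824]
tool_rot: [3.096, -0.514, -0.004]
contact_force: [1.1, 0.5, 0.5]
finger_gap: 0.0881
grasp_force: 0.0
t 3.225 p [0.4586 0.2445 0.1824] yaw_x -18.87 tilt [-0.0029 -0.0024] gap 0.08806633578051731 F [1.1 0.5 0.5]
[-0.64  0.68  0.09  1.97 -0.12  0.5  -2.36]
{'camera_matrix': array([[271.97390736,   0.        , 253.28777044],
       [  0.        , 271.97390736, 192.39487643],
       [  0.        ,   0.        ,   1.        ]]), 'eye': array([0.52826297, 0.22182977, 0.30251447]), 'rotation': array([-0.19752411,  0.27098484, -1.88536409])}
```

View pics/w1.png

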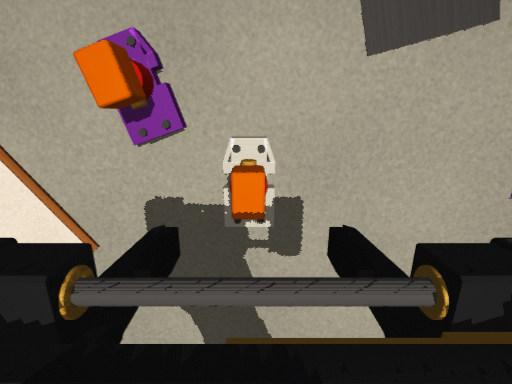

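The valve is centred under the open fingers, its nose edge at about (230..269,137) and the cap around (249,195).

Run:
```python
from h import *
c=np.load('w1.npy',allow_pickle=True).item();im=cv2.imread('pics/w1.png')
p,M=tool()
h=cv2.cvtColor(im,cv2.COLOR_BGR2HSV)
m=cv2.inRange(h,(3,170,215),(16,255,255));m[:,:200]=0;m[:,300:]=0
n,_,st,ce=cv2.connectedComponentsWithStats(m);i=1+st[1:,4].argmax()
print(st[i],ce[i]); q=ray(c,ce[i],.078)[0];print('cap top',q,'tool',(M.T@(q-p)).round(4))
x,y,w,hh=st[i,:4];C=ray(c,[[x,y],[x+w,y],[x,y+hh],[x+w,y+hh]],.078);print([(M.T@(k-p)).round(4) for k in C])
N=ray(c,[[230,137],[269,137]],.016);t=(N-p)@M;print('nose',t.round(4))
w=im.astype(int).min(2)>170;w[:125]=0;w[230:]=0;w[:,:200]=0;w[:,300:]=0
for v in(139,150,160,165,170,180):
    xs=np.flatnonzero(w[v]);print(v,((ray(c,[[xs[0],v],[xs[-1]+1,v]],.016)-p)@M).round(4)[:,:2].tolist())
```

```text
t 3.275 p [0.4593 0.2448 0.1833] yaw_x -18.79 tilt [-0.0012 -0.0012] gap 0.08850823023900542 F [-0.3 -0.6  0.3]
[ 233  173   31   40 1202] [247.94259567 192.01164725]
cap top [0.46709358 0.24696029 0.078     ] tool [ 0.0068 -0.0047  0.1053]
[array([ 0.0235, -0.0172,  0.1053]), array([0.0235, 0.0089, 0.1053]), array([-0.0125, -0.018 ,  0.1053]), array([-0.0125,  0.0093,  0.1053])]
nose [[ 0.048  -0.0241  0.1672]
 [ 0.048   0.0163  0.1673]]
139 [[0.046, -0.0242], [0.0459, 0.0153]]
150 [[0.0346, -0.0276], [0.0345, 0.0186]]
160 [[0.024, -0.0322], [0.024, 0.023]]
165 [[0.0187, -0.0324], [0.0186, 0.0231]]
170 [[0.0132, -0.0315], [0.0131, 0.0232]]Traceback (most recent call last):
  File "<stdin>", line 12, in <module>
IndexError: index 0 is out of bounds for axis 0 with size 0
```

```bash
python3 -m pendant '{"jaw":[88,88,88,88,60,20,20,20,20],"xyz":[[0.08,-0.11,0.7],[0,0,0.7],[0,0,0.7],[0,0,0.65],[0,0,0],[0,0,0],[0,0,0],[0,0,0],[0,0,0]],"delta_rot":[[0,0,0],[0,0,0],[0,0,0],[0,0,0],[0,0,0],[0,0,0],[0,0,0],[0,0,0],[0,0,0]]}' 35; python3 -c "
from h import *
tool()"
```

```text
t: 4.4
eef_pos: [0.4643, 0.2481, 0.0742]
tool_rot: [-3.098, 0.518, -0.001]
contact_force: [0.3, -0.4, -0.1]
finger_gap: 0.0398
grasp_force: 0.0
t 4.4 p [0.4643 0.2481 0.0742] yaw_x -18.97 tilt [0.0006 0.0003] gap 0.03980596877557577 F [ 0.3 -0.4 -0.1]
```

```bash
python3 -m pendant '{"jaw":[20,20,20,20,20,20,20,20,20,20,20,20,20,20],"xyz":[[0,0,0],[0,0,0],[0,0,-0.6],[0,0,-0.8],[0,0,-0.8],[0.56,0.78,0],[0.56,0.78,0],[0.56,0.78,0],[0.56,0.78,0],[0.56,0.78,0],[0.56,0.78,0],[0,0,0],[0,0,0],[0,0,0]],"delta_rot":[[0,0,0],[0,0,0],[0,0,0],[0,0,0],[0,0,0],[0,0,0],[0,0,0],[0,0,0],[0,0,0],[0,0,0],[0,0,0],[0,0,-8],[0,0,-8],[0,0,0]]}' 40; python3 -c "
from h import *
p,M=tool()
c=robot.calibration('wrist');im=robot.grab_frame('wrist');cv2.imwrite('pics/w2.png',im);np.save('w2.npy',c,allow_pickle=True)"
```

```text
t: 6.15
eef_pos: [0.5294, 0.0271, 0.1608]
tool_rot: [-3.14, 0.084, 0.004]
contact_force: [0.3, 0.2, -6.5]
finger_gap: 0.0297
grasp_force: 40.0
t 6.15 p [0.5294 0.0271 0.1608] yaw_x -3.08 tilt [-0.0024  0.0002] gap 0.029670574318223696 F [ 0.3  0.2 -6.5]
```

View pics/w2.png

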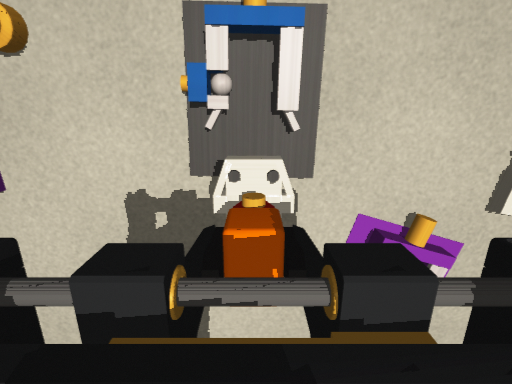

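The dock is ahead with rails at x≈207–228 and 279–302, rows 27–108. The stop's front edge is at about row 25–33. The valve's nose corners are at (224,160) and (285,160).

Run:
```python
from h import *
c=np.load('w2.npy',allow_pickle=True).item();im=cv2.imread('pics/w2.png').astype(int)
p,M=tool()
w=im.min(2)>150
f=lambda px,z:((ray(c,px,z)-p)@M).round(4)[:,:2].tolist()
for v in(35,45,55,65,101,106):
    xs=np.flatnonzero(np.diff(w[v,195:315].astype(int)))+196
    print(v,xs,f([[x,v] for x in xs],.0235))
for u in(212,220,284,292,255):
    col=im[:60,u];b=(col[:,0]>1.6*col[:,2])&(col[:,0]>90);ys=np.flatnonzero(b);print(u,ys[0],ys[-1]+1,f([[u,ys[0]],[u,ys[-1]+1]],.026))
print('ball',f([[221,84]],.012))
print('nose',f([[224,160],[285,160]],.1026))
for u in(212,220,284,292):
    ys=np.flatnonzero(w[60:125,u])+60;print(u,ys[-1]+1,f([[u,ys[-1]+1]],.0235))
```

```text
t 6.2 p [0.5296 0.0272 0.161 ] yaw_x -3.13 tilt [-0.002 -0.   ] gap 0.029323757392797165 F [ 0.1 -0.5 -6.6]
35 [206 228 281 303] [[0.1357, -0.0406], [0.1357, -0.022], [0.1358, 0.0226], [0.1358, 0.0412]]
45 [206 228 280 303] [[0.1281, -0.0409], [0.1282, -0.0222], [0.1282, 0.022], [0.1282, 0.0416]]
55 [206 228 280 302] [[0.1204, -0.0413], [0.1204, -0.0224], [0.1205, 0.0222], [0.1205, 0.0411]]
65 [206 228 279 301] [[0.1126, -0.0417], [0.1126, -0.0226], [0.1126, 0.0216], [0.1126, 0.0407]]
101 [207 228 278 299] [[0.083, -0.0422], [0.083, -0.0234], [0.083, 0.0215], [0.083, 0.0404]]
106 [208 229 278 299] [[0.0787, -0.0415], [0.0787, -0.0226], [0.0787, 0.0216], [0.0788, 0.0406]]
212 5 24 [[0.1568, -0.0343], [0.1432, -0.0348]]
220 5 24 [[0.1568, -0.0278], [0.1432, -0.0282]]
284 6 26 [[0.1562, 0.0242], [0.1418, 0.0247]]
292 6 26 [[0.1562, 0.0307], [0.1418, 0.0313]]
255 6 25 [[0.1561, 0.0007], [0.1425, 0.0007]]
ball [[0.0983, -0.0305]]
nose [[0.043, -0.0199], [0.043, 0.0204]]
212 125 [[0.062, -0.0386]]
220 111 [[0.0744, -0.0308]]
284 110 [[0.0753, 0.0272]]
292 125 [[0.0621, 0.035]]
```

```bash
python3 -m pendant '{"jaw":[20,20,20,20,20,20],"xyz":[[0.13,-0.045,0.2],[0,0,0.6],[0,0,0.6],[0,0,0.5],[0,0,0.24],[0,0,0]],"delta_rot":[[0,0,0.9],[0,0,0],[0,0,0],[0,0,0],[0,0,0],[0,0,0]]}' 40; python3 -c "
from h import *
tool()"
```

```text
t: 6.95
eef_pos: [0.5357, 0.0289, 0.0755]
tool_rot: [3.139, -0.107, -0.001]
contact_force: [-0.2, -0.4, -6.6]
finger_gap: 0.0295
grasp_force: 40.0
t 6.95 p [0.5357 0.0289 0.0755] yaw_x -3.91 tilt [-0.0006 -0.0004] gap 0.02952725250500907 F [-0.2 -0.4 -6.6]
```

```bash
python3 -m pendant '{"jaw":[20,20,20],"xyz":[[0,0,0.03],[0,0,0.01],[0,0,0]],"delta_rot":[[0,0,0],[0,0,0],[0,0,0]]}'; python3 -m pendant '{"jaw":[20,20,20,20,20,20],"xyz":[[0.2,0,0],[0.25,0,0],[0.25,0,0],[0.25,0,0],[0.15,0,0],[0,0,0]],"delta_rot":[[0,0,0],[0,0,0],[0,0,0],[0,0,0],[0,0,0],[0,0,0]]}'; python3 -c "
from h import *
tool()
cv2.imwrite('pics/w3.png',robot.grab_frame('wrist'))"
```

```text
t: 7.32
eef_pos: [0.5359, 0.0288, 0.0749]
tool_rot: [-3.14, 0.107, -0.001]
contact_force: [0.2, 0.8, -6.9]
finger_gap: 0.0296
grasp_force: 40.0
t: 8.07
eef_pos: [0.58, 0.0257, 0.0745]
tool_rot: [3.14, -0.107, 0.001]
contact_force: [-0.3, 0.5, -6.4]
finger_gap: 0.0299
grasp_force: 40.0
t 8.075 p [0.58   0.0257 0.0745] yaw_x -3.9 tilt [ 0.0005 -0.    ] gap 0.02987419914578336 F [-0.3  0.5 -6.4]
```

View pics/w3.png

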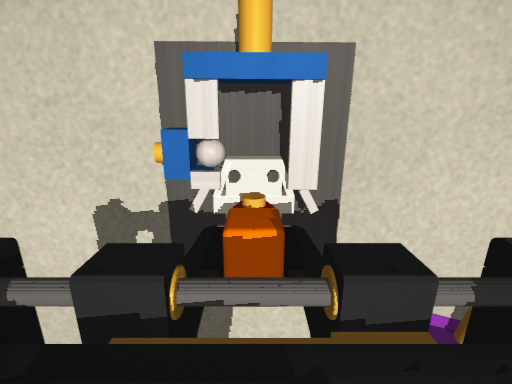

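The nose (x 223–286) is centred between the lips (218–290), still carried about a millimetre above the bench. I'll lower it to contact.

```bash
python3 -m pendant '{"jaw":[20,20,20],"xyz":[[0,0,0.02],[0,0,0.02],[0,0,0]],"delta_rot":[[0,0,0],[0,0,0],[0,0,0]]}';python3 -m pendant '{"jaw":[20,20,20,20,20],"xyz":[[0.1,0,0],[0.1,0,0],[0.1,0,0],[0.1,0,0],[0,0,0]],"delta_rot":[[0,0,0],[0,0,0],[0,0,0],[0,0,0],[0,0,0]]}'; python3 -c "
from h import *
tool();print(state()[0]['torque'])"
```

```text
t: 8.5
eef_pos: [0.5789, 0.0258, 0.0738]
tool_rot: [3.14, -0.106, -0.001]
contact_force: [-3.1, -1.0, 5.6]
finger_gap: 0.0296
grasp_force: 40.0
t: 9.12
eef_pos: [0.5934, 0.0238, 0.0739]
tool_rot: [3.138, -0.107, -0.006]
contact_force: [-5.8, -2.5, 8.9]
finger_gap: 0.03
grasp_force: 40.0
t 9.125 p [0.5934 0.0238 0.0739] yaw_x -3.92 tilt [-0.004  -0.0015] gap 0.029970966876131017 F [-5.8 -2.5  8.9]
[-0.1685406   1.26063338 -0.01943218]
```

```bash
python3 -m pendant '{"jaw":[20,20,20,20],"xyz":[[0.1,0,-0.012],[0.1,0,0],[0.1,0,0],[0.1,0,0]],"delta_rot":[[0,0,0],[0,0,0],[0,0,0],[0,0,0]]}';python3 -m pendant '{"jaw":[20,20,20,20],"xyz":[[0.1,0,0],[0.1,0,0],[0.1,0,0],[0,0,0]],"delta_rot":[[0,0,0],[0,0,0],[0,0,0],[0,0,0]]}'; python3 -c "
from h import *
tool();print(state()[0]['torque'])"
```

```text
t: 9.62
eef_pos: [0.6069, 0.0226, 0.074]
tool_rot: [3.137, -0.107, -0.015]
contact_force: [-10.9, -1.6, 12.0]
finger_gap: 0.0296
grasp_force: 40.0
t: 10.12
eef_pos: [0.6215, 0.0217, 0.0739]
tool_rot: [3.138, -0.108, -0.006]
contact_force: [-4.6, -1.4, 3.6]
finger_gap: 0.0294
grasp_force: 40.0
t 10.125 p [0.6215 0.0217 0.0739] yaw_x -3.94 tilt [-0.0037 -0.0017] gap 0.02942192653309463 F [-4.6 -1.4  3.6]
[-0.25441347  0.79743457 -0.09696215]
```

```bash
python3 -m pendant '{"jaw":[20,20,20],"xyz":[[0.08,0,0],[0.08,0,0],[0,0,0]],"delta_rot":[[0,0,0],[0,0,0],[0,0,0]]}';python3 -m pendant '{"jaw":[20,20,20],"xyz":[[0.04,0,0],[0.03,0,0],[0,0,0]],"delta_rot":[[0,0,0],[0,0,0],[0,0,0]]}'
```

```text
t: 10.5
eef_pos: [0.6284, 0.0214, 0.0739]
tool_rot: [3.138, -0.109, -0.005]
contact_force: [-5.9, -1.4, 7.1]
finger_gap: 0.0293
grasp_force: 40.0
t: 10.88
eef_pos: [0.6286, 0.0214, 0.0739]
tool_rot: [3.138, -0.108, -0.013]
contact_force: [-10.9, -1.0, 11.9]
finger_gap: 0.0296
grasp_force: 40.0
```

```bash
python3 -m pendant '{"jaw":[20,20,20],"xyz":[[0.04,0,0],[0.04,0,0],[0,0,0]],"delta_rot":[[0,0,0],[0,0,0],[0,0,0]]}';python3 -m pendant '{"jaw":[20,20,20],"xyz":[[0.06,0,0],[0.06,0,0],[0,0,0]],"delta_rot":[[0,0,0],[0,0,0],[0,0,0]]}'; python3 -c "
from h import *
p,M=tool()
np.save('w4.npy',robot.calibration('wrist'));im=robot.grab_frame('wrist');cv2.imwrite('pics/w4.png',im)
t=robot.grab_frame('top');cv2.imwrite('pics/t4.png',t)"
```

```text
t: 11.25
eef_pos: [0.6289, 0.0214, 0.074]
tool_rot: [3.138, -0.108, -0.023]
contact_force: [-17.1, -0.9, 18.9]
finger_gap: 0.0295
grasp_force: 40.0
t: 11.62
eef_pos: [0.6295, 0.0214, 0.0741]
tool_rot: [3.137, -0.107, -0.038]
contact_force: [-26.5, -0.3, 27.9]
finger_gap: 0.0296
grasp_force: 40.0
t 11.625 p [0.6295 0.0214 0.0741] yaw_x -3.92 tilt [-0.024  -0.0019] gap 0.02964408462060242 F [-26.5  -0.3  27.9]
```

View pics/w4.png

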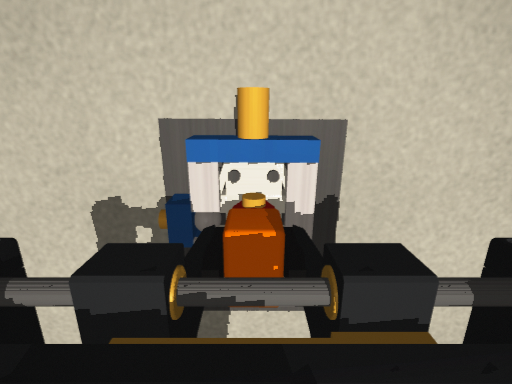

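The nose is up against the stop. I'll relax the push, open the jaw and lift.

```bash
python3 -m pendant '{"jaw":[20,20,20,20],"xyz":[[-0.07,0,-0.005],[-0.07,0,0],[-0.06,0,0],[0,0,0]],"delta_rot":[[0,0,0],[0,0,0],[0,0,0],[0,0,0]]}';python3 -m pendant '{"jaw":[40,60,70,70,70,70,70,70,70],"xyz":[[0,0,0],[0,0,0],[0,0,0],[0,0,0],[0,0,-0.4],[0,0,-0.8],[0,0,-0.8],[0,0,-0.8],[0,0,0]],"delta_rot":[[0,0,0],[0,0,0],[0,0,0],[0,0,0],[0,0,0],[0,0,0],[0,0,0],[0,0,0],[0,0,0]]}'; python3 -c "
from h import *
p,M=tool()
np.save('w5.npy',robot.calibration('wrist'));im=robot.grab_frame('wrist');cv2.imwrite('pics/w5.png',im)"
```

```text
t: 12.22
eef_pos: [0.6287, 0.0214, 0.0739]
tool_rot: [3.138, -0.108, -0.013]
contact_force: [-10.4, -1.8, 9.2]
finger_gap: 0.0295
grasp_force: 40.0
t: 13.35
eef_pos: [0.6347, 0.0223, 0.1893]
tool_rot: [-3.139, 0.107, -0.011]
contact_force: [-0.3, -0.1, -0.0]
finger_gap: 0.0698
grasp_force: 0.0
t 13.35 p [0.6347 0.0223 0.1893] yaw_x -3.9 tilt [0.007  0.0005] gap 0.06984939279907079 F [-0.3 -0.1 -0. ]
```

View pics/w5.png

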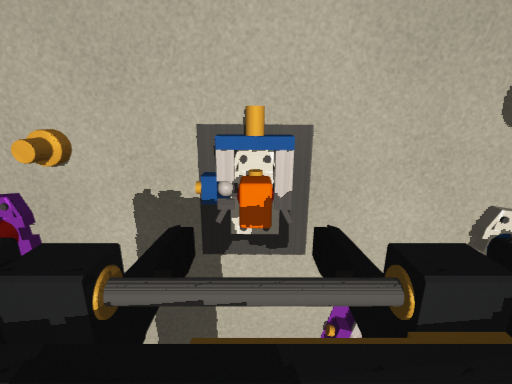

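Run:
```python
from h import *
im=cv2.imread('pics/w5.png');c=np.load('w5.npy',allow_pickle=True).item()
cv2.imwrite('pics/c5.png',cv2.resize(im[125:250,190:320],(624,600),interpolation=cv2.INTER_CUBIC))
```

```text
(no output)
```

View pics/c5.png

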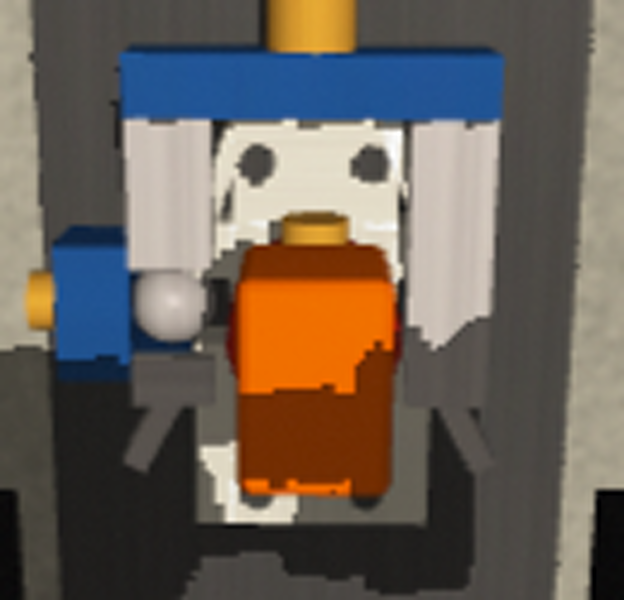

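Run:
```python
from h import *
c=np.load('w5.npy',allow_pickle=True).item();p,M=tool()
f=lambda u,v,z:((ray(c,[[190+u/4.8,125+v/4.8]],z)-p)@M).round(4)[0,:2]
s=f(312,120,.026);print('stop',s,'tail',f(195,522,.016),f(428,522,.016),'ball',f(175,303,.012),'lips',f(212,180,.0235),f(408,180,.0235))
```

```text
t 13.4 p [0.6335 0.0222 0.1875] yaw_x -3.89 tilt [0.0034 0.0002] gap 0.06962637043658565 F [-0.5  1.3 -0.9]
stop [0.0377 0.0009] tail [-0.0616 -0.0276] [-0.0616  0.0295] ball [-0.0072 -0.0314] lips [ 0.0242 -0.0212] [0.0242 0.0221]
```

Stop to tail measures 99.3 mm, so the valve is home. The ball sits about 2 mm back and is visible in the notch, so I'm handing in.

```bash
python3 -c "
from station import robot
print(robot.sign_off())"
```

```text
the job is handed in; nothing more can be done
None
```

The red valve is in the blue slide, against the end stop by my measurement (stop to tail 99.3 mm of 100), with the ball in its notch; I let go, didn't touch the blue valve, jar or fitting, and handed in after about 13.4 s (no verdict returned).

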